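# Set out the chime bells by size

## Task

Set out the four brass bells of the chiming clock on the green board in order of size, one upright and centred on each white pad, with the largest bell next to the red peg and the smallest next to the white peg. Do not let the bells knock against one another, and leave them all standing free.

Things in the scene. Friction and masses are not known exactly. Their poses are not given: they have to be found in the camera images.
- bell_1: The largest of four brass bells: dome 78 mm across the rim, 36 mm high, standing mouth down on the table (z = 0) between robot and board, with a plain upright steel stem, 14 mm diameter, 26 mm long, on the dome (stem top 62 mm above the rim): grip it there from above. Rigid. Origin: centre of the rim's underside; z up along the stem. Which of the four bells stands where varies.
- bell_2: The second largest of four brass bells: dome 64 mm across the rim, 30 mm high, standing mouth down on the table (z = 0) between robot and board, with a plain upright steel stem, 14 mm diameter, 26 mm long, on the dome (stem top 56 mm above the rim): grip it there from above. Rigid. Origin: centre of the rim's underside; z up along the stem. Which of the four bells stands where varies.
- bell_3: The third, second smallest of four brass bells: dome 52 mm across the rim, 25 mm high, standing mouth down on the table (z = 0) between robot and board, with a plain upright steel stem, 14 mm diameter, 26 mm long, on the dome (stem top 51 mm above the rim): grip it there from above. Rigid. Origin: centre of the rim's underside; z up along the stem. Which of the four bells stands where varies.
- bell_4: The smallest of four brass bells: dome 40 mm across the rim, 20 mm high, standing mouth down on the table (z = 0) between robot and board, with a plain upright steel stem, 14 mm diameter, 26 mm long, on the dome (stem top 46 mm above the rim): grip it there from above. Rigid. Origin: centre of the rim's underside; z up along the stem. Which of the four bells stands where varies.
- pad_1: One of four alike white round pads, 84 mm diameter, 2 mm thick, fixed in a straight row at 95 mm pitch on a green board (490 x 96 x 12 mm, fixed; its place and turn vary). Origin: centre of the pad's underside, 12 mm above the table; its top is 2 mm higher. Which place in the row this pad has varies: read it from its position.
- pad_2: One of four alike white round pads, 84 mm diameter, 2 mm thick, fixed in a straight row at 95 mm pitch on a green board (490 x 96 x 12 mm, fixed; its place and turn vary). Origin: centre of the pad's underside, 12 mm above the table; its top is 2 mm higher. Which place in the row this pad has varies: read it from its position.
- pad_3: One of four alike white round pads, 84 mm diameter, 2 mm thick, fixed in a straight row at 95 mm pitch on a green board (490 x 96 x 12 mm, fixed; its place and turn vary). Origin: centre of the pad's underside, 12 mm above the table; its top is 2 mm higher. Which place in the row this pad has varies: read it from its position.
- pad_4: One of four alike white round pads, 84 mm diameter, 2 mm thick, fixed in a straight row at 95 mm pitch on a green board (490 x 96 x 12 mm, fixed; its place and turn vary). Origin: centre of the pad's underside, 12 mm above the table; its top is 2 mm higher. Which place in the row this pad has varies: read it from its position.
- red_peg: Fixed red peg, 20 mm diameter and 18 mm high, standing on the green board at one end of the row of pads, in line with them, 75 mm from the centre of the nearest pad. The red and white pegs may be at either end. Origin at the centre of its underside, 12 mm above the table.
- white_peg: Fixed white peg, 20 mm diameter and 18 mm high, standing on the green board at one end of the row of pads, in line with them, 75 mm from the centre of the nearest pad. The red and white pegs may be at either end. Origin at the centre of its underside, 12 mm above the table.
Mind the look-alikes: they are no part of the job. What is shaped like the bell_2 but black, pink or turquoise is not meant.

How it is judged:
By the outcome, as a careful person would: the job done as asked, in the order asked, and still so for the second after the job is handed in, with the robot touching nothing.
It also fails if it takes over 91 s, if anything falls off the work surface, if the arm or the gripper's body presses on something with over 40 N, if the wrist force passes 120 N, or if a joint passes its speed limit or range.

## Robot

A 6-joint arm with a two-finger parallel gripper is mounted at the origin on the work surface. World frame = base frame: x ahead of the robot, y to its left, z up, the work surface at z = 0. Lengths are in mm, angles in rad, forces in N, time in s.
With the tool pointing down it reaches from about 350 to 975 mm from the base axis. Payload 7.1 kg.
Tool frame: the origin (TCP) lies on the mounting face of the last link; the fingertips stand 182 mm ahead of it and the grasp point (between the pads) lies 163 mm ahead of it (ctrl.tip_reach is the distance from the TCP to the fingertips, in mm); z points along the fingers, y is the direction in which the jaws open and shut (so a half turn about z gives the same grasp; the last joint's range is limited). The gripper opens to 88 mm and grips with 3 to 60 N. Pads are 20 mm wide; open, the fingers measure 115 mm over their backs; the gripper's body (75 mm by 178 mm) begins 61 mm behind the grasp point.
Start: joints at [1.082, 0.423, 1.63, -0, 1.089, -0.019], TCP at [282.911, 557.286, 404.675] pointing down, gripper open.
Joint ranges: [-3, 3], [-0.9, 2.11], [0.09, 2.58], [-1.31, 4.45], [0.11, 2.69], [-2.54, 2.54]. Speed limits (rad/s): [2.39, 2.39, 3.01, 3.14, 3.14, 3.14].

## Interface

Orientations are given as a rotation vector (axis times angle).
In Python, from workcell import ctrl gives the robot as it stands.
- The arm moves only by the tool jog_arm, never from a script. Its argument "steps" is a list that holds one entry, the list of rows, each a list of 7 numbers: the shift along the tool's x, y, z in m, then the turn, a rotation vector about the tool's x, y, z in degrees, then the gripper's target within -1 to 1 (shut at 1, half-way at 0, fully open at -1). A call has 1 to 20 rows; each row shifts and turns the commanded pose from where the row before left it, along the tool's axes as they then stand; what a row does not reach is not made up. A row lasts 1/12 s, in which the tool goes at most 41.7 mm and 7.16 degrees, less where a joint would pass 70% of its speed; a pose out of reach is approached as far as the arm can. A call is refused whole if a number of a shift passes 0.0417 or a number of a turn 7.16, either way. A call with a gripper value outside its range is refused whole. The fingers move at their own pace and stop on an object; the grip force is fixed at half the most. Time passes only in rows, so rows that do not move let the fingers close. It gives the time, the measured TCP pose, the force and the opening at its end, in the units of the state.
- ctrl.get_obs(): the state, without advancing time (a new reading comes with each control period).
- ctrl.get_image(name): name is "scene" or "top"; returns the picture (480x640x3 uint8, red, green, blue); there is no depth.
- ctrl.camera_info(name): a dict with "fx", "fy", "cx", "cy" (pixels), "dist" ([k1, k2, p1, p2, k3] as OpenCV has them; the pictures are not rectified), "origin" and "attitude" of the camera in the world. Camera axes: x right, y down, z forward; pixel columns grow to the right and rows downward; lengths in mm; the calibration is good to about 2 mm. A picture is of the moment at which its call begins. camera_info takes no time and is no camera call.
- ctrl.close_job(): hands the job in, once; it reports no verdict.
Trained networks look in the newest picture that a camera, given by its name, has taken for a name from the list of things; names that differ only in an ending like _2 or _b are one class to them, and where a whole thing is asked for, a point or a joint stands for the part that bears it (a point fixed in the world has none). Each returns a list of dicts, best first, with "p" (0 to 1); they miss things now and then, are a little off and sometimes report something else, mostly with a low value. They report only what shows in the picture. A call takes as long as a camera call. They do not tell look-alikes from the thing itself.
- ctrl.look_for(thing, camera): "bbox" ([left, top, right, bottom] in pixels, round what is visible of it).
- ctrl.trace(thing, camera): "pixels" (480x640 bool, what is visible of it) and "bbox" ([left, top, right, bottom] in pixels, round what is visible of it).
- ctrl.landmark_of(thing, camera): "uv" ([column, row] in pixels: a listed point, or the origin of a listed thing).
The state is a dict: "t": time; "qpos": joint angles; "qvel": joint speeds; "joint_torque": joint torques, N m; "ee_pos": TCP position; "orientation": TCP orientation; "ft_force": force on the tool from outside, world axes, zero at the start; "moment": the same for the moment, N m; "width": finger opening in mm.
Only numpy, scipy, OpenCV 4.12 (cv2) and the standard library are available. Lean on these libraries where they do the work, as an engineer would, in place of code of your own. Each camera call takes 0.05 s, during which the arm holds its last target.

## Working session

There is one attempt and no reset: what is moved stays moved. The work goes in short steps, Python scripts to look and compute and a tool call to move; the robot and the scene stay as the last step left them, time stands still between calls to the robot, and variables do not carry over. Pictures are saved under pics/ and viewed, and the job is handed in when it is done.

Besides the shell and the picture viewer there is one more tool, called after "Call:" as name(argument=value, ...) on one line, values as JSON. jog_arm: Moves the arm, as the interface text tells. Its arguments: {"type":"object","properties":{"steps":{"type":"array"}},"required":["steps"]}

```bash
ls; mkdir -p pics
python3 - <<'E'
from workcell import ctrl
import cv2
for n in("top","scene"):
    im=ctrl.get_image(n); cv2.imwrite(f"pics/{n}0.png",im[:,:,::-1]); print(n,ctrl.camera_info(n))
o=ctrl.get_obs(); print(o["t"],o["ee_pos"],o["orientation"],o["width"],ctrl.tip_reach)
E
```

```text
pics
top {'fx': 564.1477796447128, 'fy': 564.1477796447128, 'cx': 322.0559143740519, 'cy': 232.7264846926472, 'dist': array([-0.03429046,  0.        ,  0.        ,  0.        ,  0.        ]), 'origin': array([ 337.84410417,  -80.17844909, 1407.32940988]), 'attitude': array([-2.14553287,  2.15597488, -0.14679128])}
scene {'fx': 527.5104376264138, 'fy': 527.5104376264138, 'cx': 319.29802231923384, 'cy': 240.57846516087307, 'dist': array([0.05366286, 0.        , 0.        , 0.        , 0.        ]), 'origin': array([990.28828128, 733.02405975, 856.65332279]), 'attitude': array([-0.69605435, -2.56506016,  1.19645026])}
0.1 [282.79263917 557.10021015 404.01970901] [-7.31014377e-01 -3.05504192e+00  1.99661990e-03] 87.85284767166446 182.0
```

View pics/top0.png

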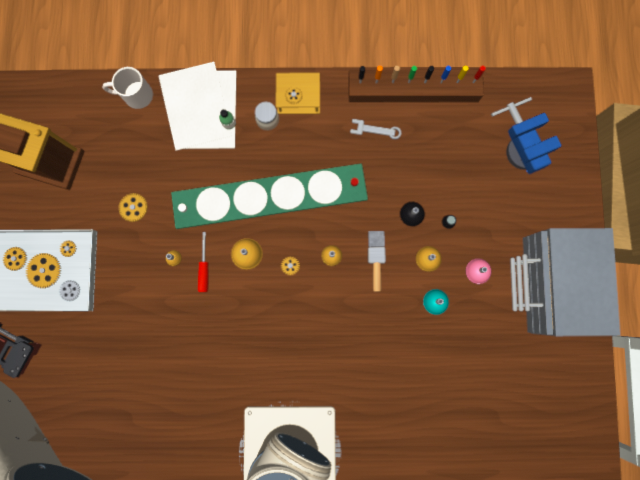

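View pics/scene0.png

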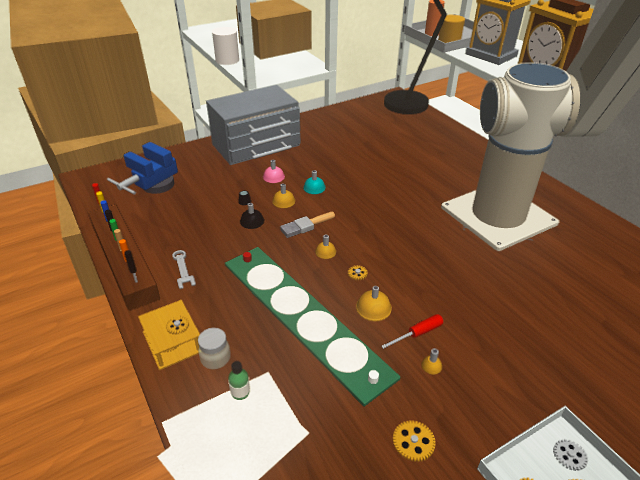

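The top picture shows the brass bells at (173,258), (246,254), (331,256) and (428,259). The look-alikes are black (412,214), pink (478,271) and turquoise (435,302), plus brass gears at (290,265) and (133,207). The pads run from the white peg (182,208) to the red peg (354,183).

```bash
cat > h.py <<'E'
from workcell import ctrl
import cv2, numpy as np
from scipy.optimize import least_squares
from scipy.spatial.transform import Rotation as R
CI={n:ctrl.camera_info(n) for n in("top","scene")}
def proj(P,n):
    c=CI[n]; Rw=R.from_rotvec(c["attitude"]).as_matrix()
    K=np.array([[c["fx"],0,c["cx"]],[0,c["fy"],c["cy"]],[0,0,1]])
    Rc=Rw.T; t=-Rc@c["origin"]
    return cv2.projectPoints(np.asarray(P,float).reshape(-1,1,3),cv2.Rodrigues(Rc)[0],t,K,c["dist"])[0].reshape(-1,2)
def unproj(uv,z,n):
    c=CI[n]; Rw=R.from_rotvec(c["attitude"]).as_matrix()
    K=np.array([[c["fx"],0,c["cx"]],[0,c["fy"],c["cy"]],[0,0,1]])
    p=cv2.undistortPoints(np.array(uv,float).reshape(-1,1,2),K,c["dist"]).reshape(-1,2)
    d=np.c_[p,np.ones(len(p))]@Rw.T
    return c["origin"]+d*((z-c["origin"][2])/d[:,2])[:,None]
DIM={1:(39,36),2:(32,30),3:(26,25),4:(20,20)}
a=np.linspace(0,2*np.pi,40,endpoint=False)
def sil(x,y,z0,k,n):
    r,h=DIM[k]
    ring=lambda rr,z:np.c_[x+rr*np.cos(a),y+rr*np.sin(a),np.full(40,z0+z)]
    D=np.vstack([ring(r*np.cos(t),h*np.sin(t)) for t in np.linspace(0,1.5,8)])
    S=np.vstack([ring(7,h-2),ring(7,h+26)])
    m=np.zeros((480*4,640*4),np.uint8)
    for P in(D,S):
        cv2.fillConvexPoly(m,cv2.convexHull(((proj(P,n)+.5)*4).astype(np.float32)).astype(np.int32),1)
    return m
def cen(m,s=1):
    v,u=np.nonzero(m); return np.array([(u.mean()+.5)/s-.5,(v.mean()+.5)/s-.5])
E
python3 - <<'E'
from h import *
for n in("top","scene"):
    ctrl.get_image(n)
    for b in ("bell_1","pad_1"):
        for d in ctrl.trace(b,n):
            m=d["pixels"]; c=cen(m)
            print(n,b,round(d["p"],2),c.round(1),m.sum(),np.round(d["bbox"]),unproj([c],14 if b[0]=="p" else 20,n)[0].round(1))
    for b in("red_peg","white_peg"):
        for d in ctrl.landmark_of(b,n): print(n,b,round(d["p"],2),np.round(d["uv"],1),unproj([d["uv"]],12,n)[0].round(1))
E
```

```text
top bell_1 0.84 [427.9 258.2] 517 [413. 244. 441. 270.] [ 463.5 -341.6   20. ]
top bell_1 0.83 [411.9 212.7] 504 [402. 199. 422. 228.] [ 577.6 -305.    20. ]
top bell_1 0.8 [332.5 254.9] 326 [324. 245. 342. 266.] [ 472.9 -106.2   20. ]
top bell_1 0.75 [173.1 257.4] 199 [166. 253. 184. 268.] [468.5 288.3  20. ]
top bell_1 0.74 [435.2 301.5] 508 [421. 291. 447. 314.] [ 357.  -356.4   20. ]
top bell_1 0.71 [246.5 253.3] 747 [231. 239. 264. 273.] [477.8 106.3  20. ]
top bell_1 0.59 [478.  270.7] 512 [466. 256. 490. 284.] [ 431.9 -464.6   20. ]
top pad_1 0.93 [287.7 192.2] 849 [272. 178. 304. 210.] [632.5   5.4  14. ]
top pad_1 0.89 [324.7 186.5] 894 [308. 169. 343. 203.] [646.7 -87.8  14. ]
top pad_1 0.76 [250.6 198. ] 796 [234. 184. 272. 215.] [618.   98.8  14. ]
top pad_1 0.76 [212.9 203.4] 861 [195. 185. 232. 218.] [604.7 193.6  14. ]
top red_peg 0.41 [357.2 181.2] [ 660.4 -170.1   12. ]
top white_peg 0.48 [183.3 206.5] [597.7 268.5  12. ]
scene bell_1 0.91 [313.8 184.1] 319 [307. 168. 327. 195.] [ 366.7 -349.6   20. ]
scene bell_1 0.84 [373.4 304.9] 890 [351. 284. 391. 323.] [488.7 1
[... 239 characters left out ...]
4   20. ]
scene bell_1 0.56 [431.8 363.8] 310 [422. 351. 442. 372.] [480.2 300.8  20. ]
scene bell_1 0.55 [274.  174.1] 276 [264. 159. 285. 182.] [ 440.7 -452.4   20. ]
scene pad_1 0.98 [316.6 325.8] 1029 [295. 311. 336. 343.] [621.6 102.7  14. ]
scene pad_1 0.83 [346.5 354.9] 1162 [325. 340. 370. 373.] [608.2 196.9  14. ]
scene pad_1 0.78 [289.6 299.9] 828 [271. 286. 310. 314.] [635.2   8.7  14. ]
scene pad_1 0.73 [265.3 276.3] 753 [247. 263. 284. 288.] [648.5 -85.2  14. ]
scene red_peg 0.54 [248.1 258.1] [ 655.6 -164.5   12. ]
scene red_peg 0.27 [346.9 355.4] [607.2 197.1  12. ]
scene white_peg 0.55 [373.6 381.5] [596.5 273.4  12. ]
scene white_peg 0.38 [281.2 201. ] [ 479.5 -333.1   12. ]
```

```bash
cat >> h.py <<'E'
def bellfit(im,n,k,x0,y0,z0=0.,rad=None,save=None,hs=None):
    # foreground segmentation: brass/grey vs wood near the guess, compare centroid w/ model
    hsv=cv2.cvtColor(im,cv2.COLOR_RGB2HSV)
    H,S,V=[hsv[...,i].astype(int) for i in range(3)]
    brass=((H>=14)&(H<=28)&(S>110)&(V>90))
    m0=sil(x0,y0,z0,k,n); m0s=cv2.resize(m0,(640,480),interpolation=cv2.INTER_AREA if 0 else cv2.INTER_NEAREST)
    near=cv2.dilate(m0s,np.ones((11,11)))>0
    grey=(S<90)&(V>60)
    fg=(brass|(grey&(V<215)))&near if z0==0 else brass&near
    lab=cv2.connectedComponentsWithStats(fg.astype(np.uint8))
    i=1+np.argmax(lab[2][1:,4]); fg=lab[1]==i
    fg=cv2.morphologyEx(fg.astype(np.uint8),cv2.MORPH_CLOSE,np.ones((5,5)))
    c=cen(fg)
    x,y=x0,y0
    for _ in range(4):
        m=sil(x,y,z0,k,n); e=unproj([c],z0+15,n)[0]-unproj([cen(m,4)],z0+15,n)[0]
        x+=e[0]; y+=e[1]
    ms=sil(x,y,z0,k,n); big=cv2.resize(fg,(2560,1920),interpolation=cv2.INTER_NEAREST)
    iou=(ms&big).sum()/(ms|big).sum()
    return x,y,iou,fg
def padfit(im,n,x0,y0,z=14):
    p=np.c_[x0+47*np.cos(a),y0+47*np.sin(a),np.full(40,z)]
    near=np.zeros((480,640),np.uint8); cv2.fillConvexPoly(near,proj(p,n).astype(np.int32),1)
    w=(im.min(axis=2)>150)&(near>0)
    v,u=np.nonzero(w)
    # weighting by perspective: unproject pixel by pixel on the pad plane
    g=im.min(axis=2).astype(float)
    P=unproj([cen(w)],z,n)[0]
    pr=np.zeros((1920,2560),np.uint8)
    x,y=P[:2]
    for _ in range(4):
        pr[:]=0; q=np.c_[x+42*np.cos(a),y+42*np.sin(a),np.full(40,z)]
        cv2.fillConvexPoly(pr,((proj(q,n)+.5)*4).astype(np.int32),1)
        e=P-unproj([cen(pr,4)],z,n)[0]; x,y=x+e[0],y+e[1]
        P=P;  
        if _==0: base=unproj([cen(w)],z,n)[0]
        P=base
    return x,y,w.sum(),pr.sum()/16
E
cat > m.py <<'E'
from h import *
B={1:(477,110),2:(463,-338),3:(474,-100),4:(472,294)}
P=[(605,194),(618,100),(633,6),(647,-86)]
for n in("top","scene"):
    im=ctrl.get_image(n); ov=im.copy()
    off=(0,0) if n=="top" else (4,3)
    for k,(x,y) in B.items():
        r=bellfit(im,n,k,x+off[0],y+off[1]); print(n,"bell",k,np.round(r[:3],2))
        ov[cv2.morphologyEx(r[3],cv2.MORPH_GRADIENT,np.ones((3,3)))>0]=(255,0,255)
    for k,(x,y) in enumerate(P):
        r=padfit(im,n,x+off[0],y+off[1]); print(n,"pad",k,np.round(r,1))
    if n=="top": c=ov[150:290,140:460]
    else: c=ov[150:400,200:460]
    cv2.imwrite(f"pics/ov_{n}.png",cv2.resize(c[:,:,::-1],None,fx=2.3,fy=2.3))
print(ctrl.get_obs()["t"])
E
python3 m.py
```

```text
top bell 1 [479.18 109.74   0.92]
top bell 2 [ 464.22 -345.67    0.93]
top bell 3 [ 473.9  -103.54    0.9 ]
top bell 4 [469.21 293.43   0.9 ]
top pad 0 [604.3 194.3 905.  868.8]
top pad 1 [618.  100.7 902.  867.8]
top pad 2 [632.1   6.5 902.  864.8]
top pad 3 [646.  -87.5 897.  861.7]
scene bell 1 [481.09 109.2    0.96]
scene bell 2 [ 466.58 -345.76    0.93]
scene bell 3 [ 476.39 -103.06    0.93]
scene bell 4 [471.32 293.3    0.94]
scene pad 0 [ 606.9  195.2 1172.  1160.1]
scene pad 1 [620.8 101.  997.  985.4]
scene pad 2 [634.6   7.  852.  847.5]
scene pad 3 [649.  -86.7 743.  736.2]
0.7
```

View pics/ov_top.png

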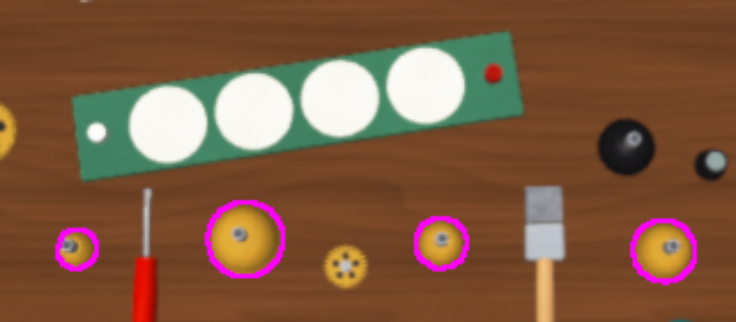

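View pics/ov_scene.png

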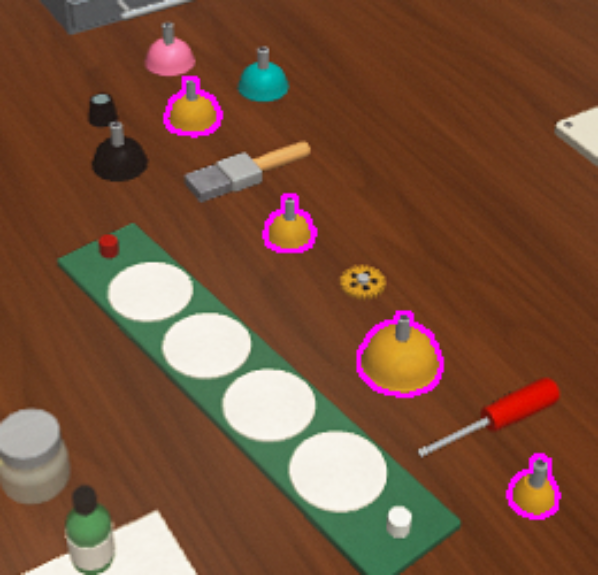

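Plan: bell_1 goes to pad (647.5,-87.1) by the red peg, bell_2 to (633.4,6.8), bell_3 to (619.4,100.9) and bell_4 to (605.6,194.8) by the white peg. I choose the four brass bells; the crops show dome sizes that match, and the black, pink and turquoise ones are excluded. First I turn the jaws across the row.

Call:
jog_arm(steps=[[[0,0,0.01,0,0,6.8,0],[0,0,0.01,0,0,6.8,0],[0,0,0.01,0,0,6.8,0],[0,0,0.01,0,0,6.8,0],[0,0,0.01,0,0,6.8,0],[0,0,0.01,0,0,6.8,0],[0,0,0.01,0,0,6.8,0],[0,0,0.01,0,0,6.8,0],[0,0,0,0,0,0,0],[0,0,0,0,0,0,0]]])

```text
t: 1.53
ee_pos: [282.9, 557.2, 324.3]
orientation: [2.042, 2.387, -0.002]
ft_force: [-0.1, 0.0, 1.1]
width: 44.0
```

```bash
cat > g.py <<'E'
import sys
from h import *
o=ctrl.get_obs(); M=R.from_rotvec(o["orientation"]).as_matrix()
print("t",round(o["t"],2),"pos",o["ee_pos"].round(1),"yaxis",M[:,1].round(3),"z",M[:,2].round(4),"w",round(o["width"],1),"F",o["ft_force"].round(1))
if len(sys.argv)>3:
    t=np.array([float(v) for v in sys.argv[1:4]]); d=M.T@(t-o["ee_pos"]); print("tool delta mm",d.round(1),"rows",abs(d).max()/41)
E
python3 g.py 480.1 109.5 322
```

```text
t 1.53 pos [282.9 557.2 324.3] yaxis [ 0.988  0.154 -0.001] z [-5.e-04 -1.e-03 -1.e+00] w 44.0 F [-0.1  0.   1.1]
tool delta mm [-472.8  125.7    2.7] rows 11.531512640850337
```

Call:
jog_arm(steps=[[[-0.02,0.0055,0,0,0,0,0],[-0.0363,0.0096,0,0,0,0,0],[-0.0363,0.0096,0,0,0,0,0],[-0.0363,0.0096,0,0,0,0,0],[-0.0363,0.0096,0,0,0,0,0],[-0.0363,0.0096,0,0,0,0,0],[-0.0363,0.0096,0,0,0,0,0],[-0.0363,0.0096,0,0,0,0,0],[-0.0363,0.0096,0,0,0,0,0],[-0.0363,0.0096,0,0,0,0,0],[-0.0363,0.0096,0,0,0,0,0],[-0.0363,0.0096,0,0,0,0,0],[-0.0363,0.0096,0,0,0,0,0],[-0.0168,0.005,0,0,0,0,0],[0,0,0,0,0,0,0],[0,0,0,0,0,0,0]]])

```text
t: 2.87
ee_pos: [479.0, 108.7, 325.4]
orientation: [2.047, 2.383, 0.002]
ft_force: [-0.4, -0.5, -0.1]
width: 43.8
```

```bash
python3 g.py 480.1 109.5 223
python3 - <<'E'
from h import *
for n in("top","scene"):
    im=ctrl.get_image(n); x,y=proj([[480,110,80]],n)[0].astype(int)
    cv2.imwrite(f"pics/a_{n}.png",cv2.resize(im[max(0,y-60):y+60,x-70:x+70,::-1],None,fx=4,fy=4))
E
```

```text
t 2.87 pos [479.  108.7 325.4] yaxis [0.989 0.151 0.001] z [ 1.3e-03  5.0e-04 -1.0e+00] w 43.8 F [-0.4 -0.5 -0.1]
tool delta mm [  0.6   1.1 102.4] rows 2.497561469309147
```

View pics/a_scene.png

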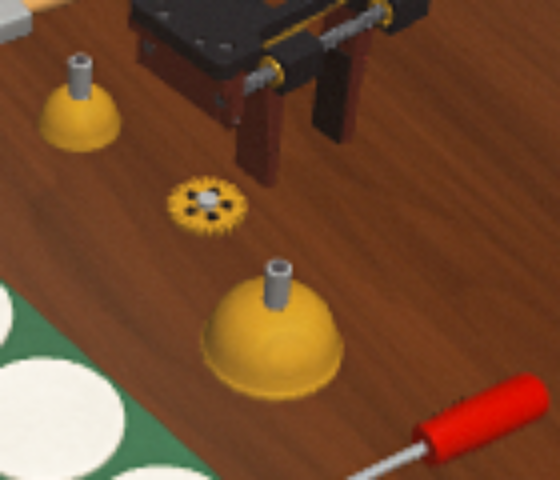

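View pics/a_top.png

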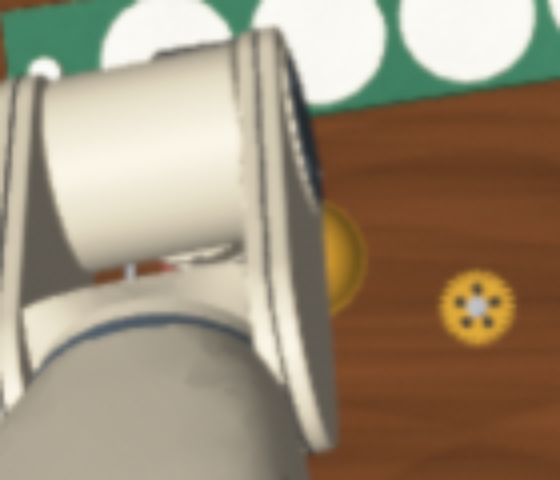

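The crop shows the fingers above bell_1 with the stem between them and a clear path down. I descend and close.

Call:
jog_arm(steps=[[[0.0006,0.0011,0.02,0,0,0,0],[0,0,0.025,0,0,0,0],[0,0,0.025,0,0,0,0],[0,0,0.018,0,0,0,0],[0,0,0.012,0,0,0,0],[0,0,0.002,0,0,0,0],[0,0,0,0,0,0,0]]])

```text
t: 3.55
ee_pos: [478.9, 111.1, 222.2]
orientation: [-2.043, -2.385, 0.002]
ft_force: [0.1, -0.5, -0.0]
width: 44.0
```

```bash
python3 g.py 480.1 109.5 223
python3 - <<'E'
from h import *
for n in("scene",):
    im=ctrl.get_image(n); x,y=proj([[480,110,40]],n)[0].astype(int)
    cv2.imwrite(f"pics/b_{n}.png",cv2.resize(im[max(0,y-40):y+40,x-50:x+50,::-1],None,fx=6,fy=6))
E
```

```text
t 3.55 pos [478.9 111.1 222.2] yaxis [ 0.988  0.153 -0.002] z [-1.7e-03 -3.0e-04 -1.0e+00] w 44.0 F [ 0.1 -0.5 -0. ]
tool delta mm [-1.8  0.9 -0.8] rows 0.04395357005880957
```

View pics/b_scene.png

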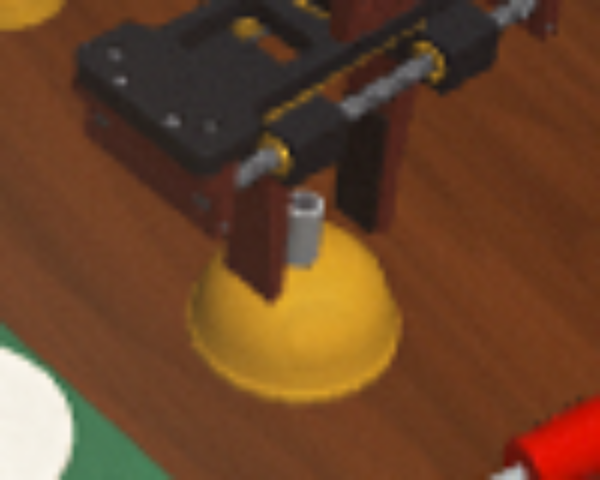

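```bash
cat >> h.py <<'E'
def avg(N=10):
    p=[];q=[]
    for _ in range(N):
        ctrl.get_image("scene"); o=ctrl.get_obs(); p.append(o["ee_pos"]); q.append(R.from_rotvec(o["orientation"]))
    p=np.array(p); M=R.concatenate(q).mean().as_matrix()
    return p.mean(0),p.std(0),M
E
cat > ga.py <<'E'
import sys
from h import *
p,s,M=avg(int(sys.argv[4]) if len(sys.argv)>4 else 6); o=ctrl.get_obs()
t=np.array([float(v) for v in sys.argv[1:4]])
print("t",round(o["t"],2),"pos",p.round(2),"sd",s.round(2),"y",M[:,1].round(4),"z",M[:,2].round(4),"w",round(o["width"],1),"F",o["ft_force"].round(1))
print("tool delta mm",(M.T@(t-p)).round(1))
E
python3 ga.py 480.1 109.5 223 8
python3 - <<'E'
from h import *
p,s,M=avg(2); p=np.array([480,109.8,223]) if 0 else p
im=ctrl.get_image("scene"); x,y=proj([[480,110,40]],"scene")[0].astype(int)
big=cv2.resize(im[y-40:y+40,x-50:x+50,::-1],None,fx=8,fy=8,interpolation=cv2.INTER_CUBIC)
for yy in(22,35.5,-22,-35.5):
  for xx in(-10,10):
    u=proj([p+M@[xx,yy,182]],"scene")[0]; c=((u-[x-50,y-40]+.5)*8).astype(int); cv2.circle(big,tuple(map(int,c)),3,(0,255,0),-1)
cv2.imwrite("pics/c.png",big)
E
```

```text
t 4.0 pos [479.71 110.36 223.46] sd [0.07 0.28 0.16] y [0.9884 0.1515 0.0014] z [ 1.4e-03  3.0e-04 -1.0e+00] w 43.8 F [ 0.2 -0.2  0. ]
tool delta mm [-0.9  0.3  0.5]
```

View pics/c.png

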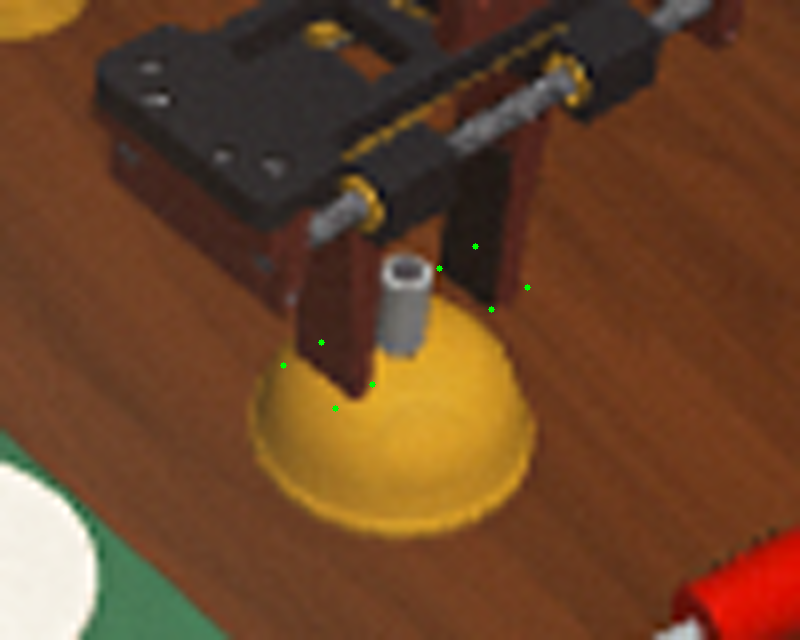

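The predicted finger inner corners match the picture. I close and wait.

Call:
jog_arm(steps=[[[-0.0009,0,0,0,0,0,0.4],[0,0,0,0,0,0,1],[0,0,0,0,0,0,1],[0,0,0,0,0,0,1],[0,0,0,0,0,0,1],[0,0,0,0,0,0,1]]])

```text
t: 4.65
ee_pos: [479.8, 109.2, 222.7]
orientation: [2.047, 2.383, 0.001]
ft_force: [0.3, -0.1, -2.0]
width: 13.3
```

```bash
python3 ga.py 480.1 109.5 323 4
python3 - <<'E'
from h import *
im=ctrl.get_image("scene"); print(bellfit(im,"scene",1,481,109.5)[:3])
x,y=proj([[480,110,40]],"scene")[0].astype(int)
cv2.imwrite("pics/d.png",cv2.resize(im[y-40:y+40,x-50:x+50,::-1],None,fx=6,fy=6))
E
```

```text
t 4.85 pos [479.79 109.18 222.69] sd [0.03 0.01 0.01] y [9.885e-01 1.510e-01 5.000e-04] z [ 5.e-04  1.e-04 -1.e+00] w 13.3 F [ 0.5 -0.1 -1.2]
tool delta mm [   0.3    0.4 -100.3]
(np.float64(483.21953694812623), np.float64(113.18235087556559), np.float64(0.8179351422898743))
```

View pics/d.png

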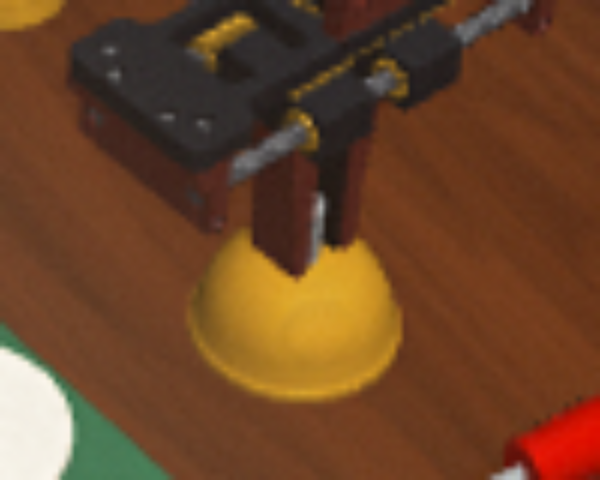

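Gripped, width 13.3. I lift 100 mm, then carry it to the pad next to red.

Call:
jog_arm(steps=[[[0,0,-0.008,0,0,0,1],[0,0,-0.018,0,0,0,1],[0,0,-0.025,0,0,0,1],[0,0,-0.025,0,0,0,1],[0,0,-0.018,0,0,0,1],[0,0,-0.006,0,0,0,1],[-0.0088,0.0054,0,0,0,0,1],[-0.0198,0.0122,0,0,0,0,1],[-0.0274,0.017,0,0,0,0,1],[-0.0274,0.017,0,0,0,0,1],[-0.0274,0.017,0,0,0,0,1],[-0.0274,0.017,0,0,0,0,1],[-0.0274,0.017,0,0,0,0,1],[-0.0274,0.017,0,0,0,0,1],[-0.0198,0.0122,0,0,0,0,1],[-0.0068,0.0041,0,0,0,0,1],[0,0,0,0,0,0,1],[0,0,0,0,0,0,1],[0,0,0,0,0,0,1]]])

```text
t: 6.48
ee_pos: [646.0, -86.6, 321.6]
orientation: [-2.045, -2.382, 0.002]
ft_force: [-0.5, -0.2, -3.0]
width: 13.4
```

```bash
python3 ga.py 647.5 -87.3 237 4
python3 - <<'E'
from h import *
im=ctrl.get_image("scene"); cv2.imwrite("pics/e.png",im[100:400,150:500,::-1])
E
```

```text
t 6.68 pos [646.38 -86.38 322.41] sd [0.2  0.05 0.3 ] y [ 0.9884  0.1521 -0.0011] z [-1.1e-03  3.0e-04 -1.0e+00] w 13.2 F [ 0.1 -0.6 -2.2]
tool delta mm [-1.1  1.1 85.4]
```

View pics/e.png

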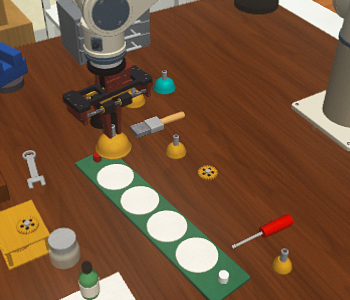

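Call:
jog_arm(steps=[[[-0.0011,0.0011,0.01,0,0,0,1],[0,0,0.022,0,0,0,1],[0,0,0.024,0,0,0,1],[0,0,0.017,0,0,0,1],[0,0,0.008,0,0,0,1],[0,0,0,0,0,0,1],[0,0,0,0,0,0,1],[0,0,0,0,0,0,1]]])

```text
t: 7.4
ee_pos: [649.0, -88.4, 242.7]
orientation: [2.046, 2.382, 0.002]
ft_force: [-0.1, 0.1, -2.3]
width: 12.8
```

```bash
python3 ga.py 647.5 -87.3 237 4
python3 - <<'E'
from h import *
for n,(X,Y) in {"scene":(266,276),"top":(324,187)}.items():
    im=ctrl.get_image(n); cv2.imwrite(f"pics/f_{n}.png",cv2.resize(im[Y-50:Y+30,X-50:X+50,::-1],None,fx=6,fy=6))
E
```

```text
t 7.6 pos [648.89 -88.42 242.95] sd [0.09 0.01 0.09] y [0.9885 0.151  0.0021] z [ 2.2e-03 -3.0e-04 -1.0e+00] w 13.3 F [-0.2  0.  -2.5]
tool delta mm [ 1.3 -1.2  5.9]
```

View pics/f_scene.png

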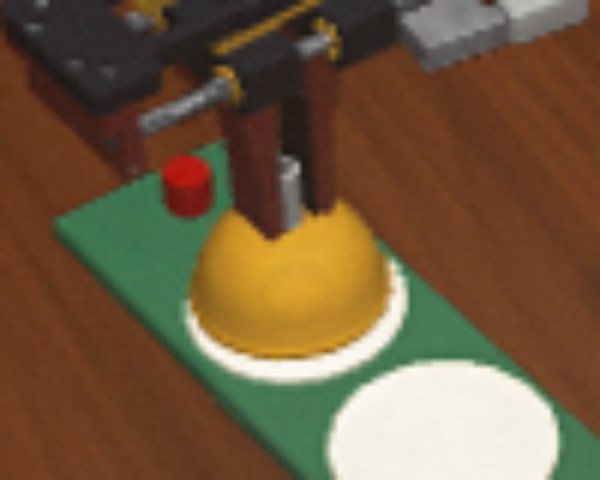

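View pics/f_top.png

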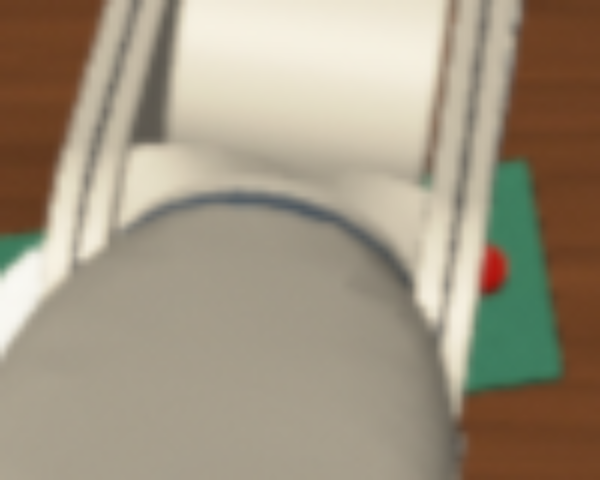

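Run:
```python
from h import *
for i in range(24):
    ctrl.get_image("scene"); o=ctrl.get_obs()
    if i%3==0: print(round(o["t"],2),o["ee_pos"].round(2),o["qpos"].round(4),o["qvel"].round(3))
```

```text
7.75 [648.48 -88.35 242.24] [-0.1536  0.6682  1.6438 -0.      0.8288 -0.3051] [-0.001  0.004  0.     0.    -0.001  0.   ]
7.9 [648.37 -88.34 241.85] [-0.1536  0.6687  1.6439 -0.      0.8288 -0.3051] [ 0.     0.002  0.001  0.001 -0.001  0.003]
8.05 [648.33 -88.37 241.66] [-0.1537  0.6689  1.644  -0.      0.8288 -0.3051] [-0.001 -0.    -0.     0.001  0.001  0.001]
8.2 [648.35 -88.32 241.64] [-0.1536  0.669   1.6439 -0.      0.8288 -0.3051] [ 0.001  0.001  0.     0.002 -0.001 -0.   ]
8.35 [648.36 -88.36 241.64] [-0.1536  0.669   1.6439 -0.      0.8288 -0.3051] [ 0.    -0.001 -0.001  0.001  0.     0.   ]
8.5 [648.36 -88.36 241.65] [-0.1536  0.669   1.6439 -0.      0.8288 -0.3051] [-0.001  0.    -0.002 -0.    -0.     0.001]
8.65 [648.36 -88.33 241.66] [-0.1536  0.669   1.6439  0.      0.8288 -0.3051] [-0.001 -0.001  0.001 -0.002 -0.001  0.   ]
8.8 [648.37 -88.35 241.68] [-0.1536  0.6689  1.6439 -0.      0.8288 -0.3052] [-0.001  0.     0.001 -0.     0.002  0.001]
```

```bash
cat >> h.py <<'E'
def heldfit(im,n,k,x0,y0,z0):
    "fit brass mask rows at and below the dome's mid; returns bell xy"
    from scipy.optimize import minimize
    hsv=cv2.cvtColor(im,cv2.COLOR_RGB2HSV); H,S,V=[hsv[...,i].astype(int) for i in range(3)]
    br=((H>=12)&(H<=30)&(S>120)&(V>70)).astype(np.uint8)
    r,h=DIM[k]
    row=int(proj([[x0,y0,z0+h*.75]],n)[0][1])
    m0=cv2.resize(sil(x0,y0,z0,k,n),(640,480),interpolation=cv2.INTER_NEAREST); near=cv2.dilate(m0,np.ones((13,13)))
    br=cv2.morphologyEx(br*near,cv2.MORPH_CLOSE,np.ones((3,3))); 
    b4=cv2.resize(br,(2560,1920),interpolation=cv2.INTER_LINEAR); b4[:row*4]=0
    b4=cv2.resize((br*255)[:, :],(2560,1920),interpolation=cv2.INTER_LINEAR)>127; b4[:row*4]=False
    def f(p):
        m=sil(p[0],p[1],z0,k,n)>0; m[:row*4]=False
        return (m^b4).sum()/b4.sum()
    res=minimize(f,[x0,y0],method="Nelder-Mead",options=dict(initial_simplex=[[x0-2,y0-2],[x0+3,y0],[x0,y0+3]],xatol=.1,fatol=1e-4))
    return res.x.round(2),round(res.fun,3)
E
python3 - <<'E'
from h import *
im=ctrl.get_image("scene")
print(heldfit(im,"scene",1,648.4,-88.2,19))
E
```

```text
(array([647.73, -89.23]), np.float64(0.099))
```

Call:
jog_arm(steps=[[[0.0014,-0.0002,0.001,0,0,0,1],[0,0,0.001,0,0,0,1],[0,0,0.001,0,0,0,1],[0,0,0.001,0,0,0,1],[0,0,0.0005,0,0,0,1],[0,0,0,0,0,0,1],[0,0,0,0,0,0,1],[0,0,0,0,0,0,1],[0,0,0,0,0,0,1]]])

```text
t: 9.7
ee_pos: [648.0, -87.0, 237.2]
orientation: [2.047, 2.383, 0.0]
ft_force: [-0.7, -0.2, -2.7]
width: 13.4
```

```bash
python3 ga.py 648 -87 236.7 6
python3 - <<'E'
from h import *
im=ctrl.get_image("scene"); X,Y=266,276
cv2.imwrite(f"pics/g_scene.png",cv2.resize(im[Y-50:Y+30,X-50:X+50,::-1],None,fx=6,fy=6))
E
```

```text
t 10.0 pos [647.97 -87.01 237.22] sd [0.01 0.01 0.01] y [9.885e-01 1.510e-01 1.000e-04] z [ 1.e-04 -0.e+00 -1.e+00] w 13.0 F [-0.3  0.2 -2.4]
tool delta mm [0.  0.  0.5]
```

View pics/g_scene.png

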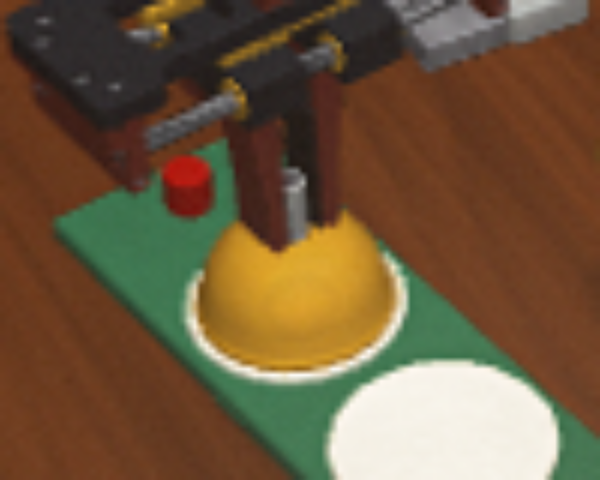

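Bell_1 looks centred, with an even white ring around it. I set it down and release to half-open.

Call:
jog_arm(steps=[[[0,0,0.0004,0,0,0,1],[0,0,0,0,0,0,1],[0,0,0,0,0,0,1]]])

```text
t: 10.3
ee_pos: [648.0, -87.0, 236.8]
orientation: [-2.047, -2.383, 0.0]
ft_force: [0.5, -0.0, -3.4]
width: 13.3
```

Call:
jog_arm(steps=[[[0,0,0,0,0,0,0.6],[0,0,0,0,0,0,0.3],[0,0,0,0,0,0,0],[0,0,0,0,0,0,0],[0,0,0,0,0,0,0]]])

```text
t: 10.72
ee_pos: [648.1, -87.0, 237.0]
orientation: [2.047, 2.383, 0.0]
ft_force: [-0.4, 0.1, 0.7]
width: 40.5
```

```bash
python3 ga.py 465.4 -345.7 318 6
python3 - <<'E'
from h import *
im=ctrl.get_image("scene"); X,Y=266,276
cv2.imwrite(f"pics/h_scene.png",cv2.resize(im[Y-50:Y+30,X-50:X+50,::-1],None,fx=6,fy=6))
E
```

```text
t 11.02 pos [647.99 -86.99 236.86] sd [0.02 0.01 0.05] y [9.885e-01 1.510e-01 1.000e-04] z [ 1.e-04 -0.e+00 -1.e+00] w 43.4 F [-0.1 -0.2  0.3]
tool delta mm [-228.2 -219.5  -81.2]
```

View pics/h_scene.png

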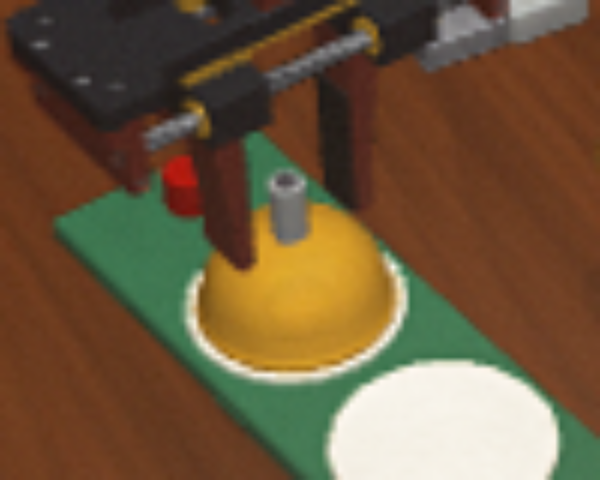

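Call:
jog_arm(steps=[[[0,0,-0.01,0,0,0,0],[0,0,-0.022,0,0,0,0],[0,0,-0.025,0,0,0,0],[0,0,-0.018,0,0,0,0],[0,0,-0.006,0,0,0,0],[-0.0091,-0.0088,0,0,0,0,0],[-0.0183,-0.0176,0,0,0,0,0],[-0.0217,-0.0208,0,0,0,0,0],[-0.0217,-0.0208,0,0,0,0,0],[-0.0217,-0.0208,0,0,0,0,0],[-0.0217,-0.0208,0,0,0,0,0],[-0.0217,-0.0208,0,0,0,0,0],[-0.0217,-0.0208,0,0,0,0,0],[-0.0217,-0.0208,0,0,0,0,0],[-0.0217,-0.0208,0,0,0,0,0],[-0.0182,-0.0176,0,0,0,0,0],[-0.009,-0.009,0,0,0,0,0],[0,0,0,0,0,0,0],[0,0,0,0,0,0,0],[0,0,0,0,0,0,0]]])

```text
t: 12.73
ee_pos: [465.8, -344.9, 317.4]
orientation: [-2.046, -2.383, -0.0]
ft_force: [1.0, -0.8, 0.1]
width: 44.2
```

```bash
python3 ga.py 465.4 -345.7 216.5 8
python3 - <<'E'
from h import *
im=ctrl.get_image("top")
print("bell1 top",bellfit(im,"top",1,648,-87,14)[:3], heldfit(im,"top",1,648,-87,14), padfit(im,"top",632,6.5)[:2])
X,Y=324,187; cv2.imwrite("pics/i_top.png",cv2.resize(im[Y-40:Y+40,X-50:X+50,::-1],None,fx=6,fy=6))
im=ctrl.get_image("scene"); cv2.imwrite("pics/i_scene.png",im[130:400,180:480,::-1])
E
```

```text
t 13.13 pos [ 466.08 -344.88  317.7 ] sd [0.13 0.23 0.12] y [ 0.9883  0.1523 -0.    ] z [-1.e-04  1.e-04 -1.e+00] w 43.6 F [ 0.1  0.3 -0.1]
tool delta mm [ -0.7  -0.8 101.2]
bell1 top (np.float64(646.2372715272464), np.float64(-86.62064904365339), np.float64(0.8882978723404256)) (array([649.67, -87.07]), np.float64(0.146)) (np.float64(632.131504546888), np.float64(6.544795201148034))
```

View pics/i_top.png

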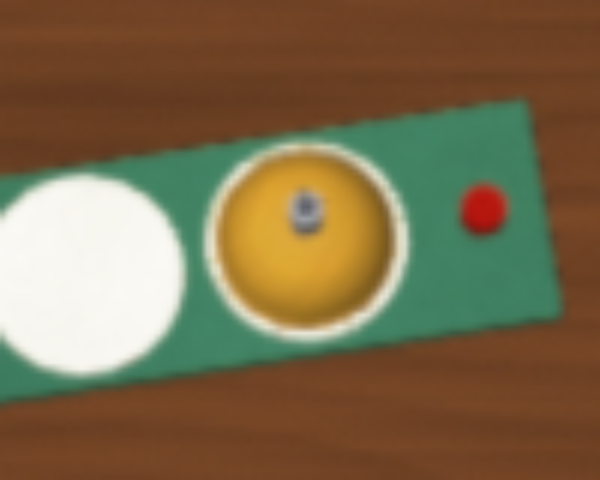

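View pics/i_scene.png

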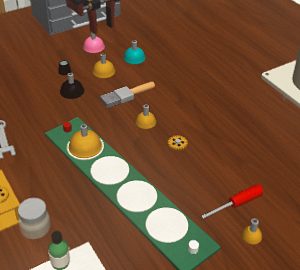

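Bell_1 is upright and centred on its pad (crop centre about (306,240), even ring). Next is bell_2: I descend.

Call:
jog_arm(steps=[[[-0.0007,-0.0008,0.015,0,0,0,0],[0,0,0.025,0,0,0,0],[0,0,0.025,0,0,0,0],[0,0,0.02,0,0,0,0],[0,0,0.012,0,0,0,0],[0,0,0.004,0,0,0,0],[0,0,0,0,0,0,0],[0,0,0,0,0,0,0],[0,0,0,0,0,0,0],[0,0,0,0,0,0,0],[0,0,0,0,0,0,0]]])

```text
t: 14.15
ee_pos: [465.1, -346.8, 217.8]
orientation: [2.046, 2.382, 0.0]
ft_force: [0.6, -0.3, 0.5]
width: 43.7
```

```bash
python3 ga.py 465.4 -345.7 216.5 6
python3 - <<'E'
from h import *
im=ctrl.get_image("scene"); x,y=proj([[465,-345,40]],"scene")[0].astype(int)
cv2.imwrite("pics/j.png",cv2.resize(im[y-40:y+40,x-50:x+50,::-1],None,fx=6,fy=6))
E
```

```text
t 14.45 pos [ 464.92 -346.58  217.24] sd [0.07 0.06 0.24] y [9.885e-01 1.510e-01 5.000e-04] z [ 6.e-04 -5.e-04 -1.e+00] w 44.4 F [ 0.1  0.1 -0.8]
tool delta mm [0.8 0.6 0.7]
```

View pics/j.png

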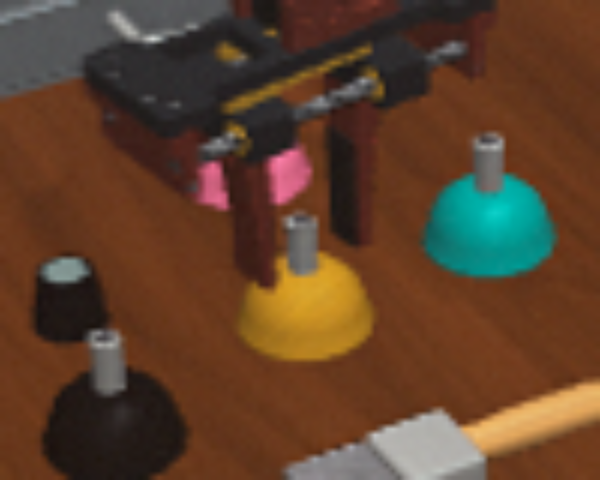

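Call:
jog_arm(steps=[[[0.0008,0.0006,0.0003,0,0,0,0],[0,0,0,0,0,0,0.3],[0,0,0,0,0,0,1],[0,0,0,0,0,0,1],[0,0,0,0,0,0,1],[0,0,0,0,0,0,1],[0,0,0,0,0,0,1]]])

```text
t: 15.08
ee_pos: [465.3, -345.6, 216.4]
orientation: [2.047, 2.383, 0.0]
ft_force: [1.1, -0.4, -0.4]
width: 13.1
```

```bash
python3 ga.py 633.6 6.9 317 6
```

```text
t 15.38 pos [ 465.32 -345.62  216.43] sd [0.01 0.01 0.01] y [0.9885 0.151  0.    ] z [ 0.  0. -1.] w 13.5 F [ 0.5 -0.7 -1.1]
tool delta mm [ 323.1  219.6 -100.6]
```

Call:
jog_arm(steps=[[[0,0,-0.008,0,0,0,1],[0,0,-0.02,0,0,0,1],[0,0,-0.027,0,0,0,1],[0,0,-0.027,0,0,0,1],[0,0,-0.02,0,0,0,1],[0,0,-0.008,0,0,0,1],[0.0097,0.0066,0,0,0,0,1],[0.0226,0.0154,0,0,0,0,1],[0.0323,0.022,0,0,0,0,1],[0.0323,0.022,0,0,0,0,1],[0.0323,0.022,0,0,0,0,1],[0.0323,0.022,0,0,0,0,1],[0.0323,0.022,0,0,0,0,1],[0.0323,0.022,0,0,0,0,1],[0.0323,0.022,0,0,0,0,1],[0.0323,0.022,0,0,0,0,1],[0.0226,0.0153,0,0,0,0,1],[0.0098,0.0063,0,0,0,0,1],[0,0,0,0,0,0,1],[0,0,0,0,0,0,1]]])

```text
t: 17.05
ee_pos: [632.9, 7.2, 325.1]
orientation: [-2.044, -2.383, 0.003]
ft_force: [-0.2, -0.3, -1.2]
width: 13.4
```

```bash
python3 ga.py 633.6 6.9 235.4 14
```

```text
t 17.75 pos [633.27   6.09 326.35] sd [0.32 0.5  0.39] y [ 9.887e-01  1.500e-01 -5.000e-04] z [-5.e-04 -1.e-04 -1.e+00] w 13.4 F [ 0.3  0.6 -3.1]
tool delta mm [ 0.8  0.5 91. ]
```

Call:
jog_arm(steps=[[[0.0005,0.0003,0.01,0,0,0,1],[0,0,0.022,0,0,0,1],[0,0,0.024,0,0,0,1],[0,0,0.018,0,0,0,1],[0,0,0.011,0,0,0,1],[0,0,0.006,0,0,0,1],[0,0,0,0,0,0,1],[0,0,0,0,0,0,1],[0,0,0,0,0,0,1],[0,0,0,0,0,0,1],[0,0,0,0,0,0,1],[0,0,0,0,0,0,1],[0,0,0,0,0,0,1],[0,0,0,0,0,0,1]]])

```text
t: 18.92
ee_pos: [633.9, 7.4, 235.8]
orientation: [2.047, 2.383, 0.0]
ft_force: [0.2, 0.1, -2.2]
width: 13.2
```

```bash
python3 ga.py 633.6 6.9 230.6 6
python3 - <<'E'
from h import *
im=ctrl.get_image("scene"); X,Y=289,300
cv2.imwrite(f"pics/k.png",cv2.resize(im[Y-50:Y+30,X-50:X+50,::-1],None,fx=6,fy=6))
E
```

```text
t 19.22 pos [633.84   7.45 235.52] sd [0.01 0.01 0.08] y [9.885e-01 1.509e-01 1.000e-04] z [ 1.e-04 -0.e+00 -1.e+00] w 13.2 F [-0.3 -0.2 -1.6]
tool delta mm [-0.5 -0.3  4.9]
```

View pics/k.png

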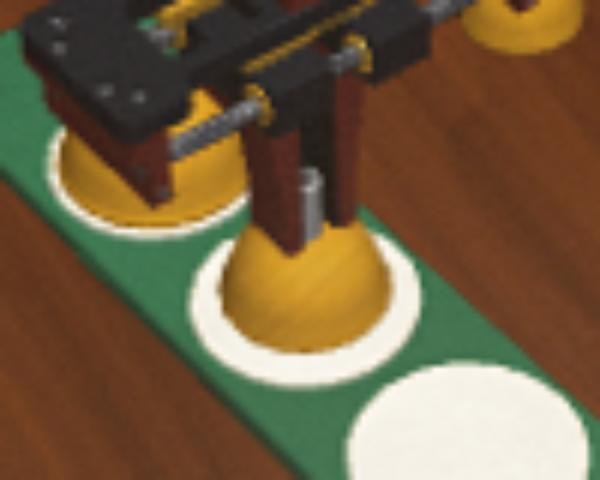

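Bell_2 hangs 5 mm above its pad, centred. I lower it and release.

Call:
jog_arm(steps=[[[-0.0005,-0.0003,0.001,0,0,0,1],[0,0,0.0015,0,0,0,1],[0,0,0.0015,0,0,0,1],[0,0,0.0008,0,0,0,1],[0,0,0,0,0,0,1],[0,0,0,0,0,0,1],[0,0,0,0,0,0,1],[0,0,0,0,0,0,1],[0,0,0,0,0,0,1],[0,0,0,0,0,0,1]]])

```text
t: 20.1
ee_pos: [633.6, 6.9, 230.7]
orientation: [-2.047, -2.383, 0.0]
ft_force: [0.6, 0.5, -2.0]
width: 13.4
```

Call:
jog_arm(steps=[[[0,0,0,0,0,0,0.6],[0,0,0,0,0,0,0.3],[0,0,0,0,0,0,0],[0,0,0,0,0,0,0],[0,0,0,0,0,0,0],[0,0,0,0,0,0,0]]])

```text
t: 20.6
ee_pos: [633.6, 6.9, 230.8]
orientation: [2.047, 2.383, 0.0]
ft_force: [-0.4, -0.5, -0.4]
width: 43.5
```

```bash
python3 ga.py 475.1 -103.3 318 3
```

```text
t 20.75 pos [633.63   6.93 230.7 ] sd [0.01 0.01 0.01] y [0.9885 0.151  0.    ] z [ 1.e-04 -0.e+00 -1.e+00] w 43.4 F [-0.2  0.2  0.8]
tool delta mm [ -85.  -173.4  -87.3]
```

Call:
jog_arm(steps=[[[0,0,-0.01,0,0,0,0],[0,0,-0.022,0,0,0,0],[0,0,-0.025,0,0,0,0],[0,0,-0.02,0,0,0,0],[0,0,-0.01,0,0,0,0],[-0.0043,-0.0087,0,0,0,0,0],[-0.0102,-0.0208,0,0,0,0,0],[-0.014,-0.0286,0,0,0,0,0],[-0.014,-0.0286,0,0,0,0,0],[-0.014,-0.0286,0,0,0,0,0],[-0.014,-0.0286,0,0,0,0,0],[-0.0102,-0.0208,0,0,0,0,0],[-0.0043,-0.0087,0,0,0,0,0],[0,0,0,0,0,0,0],[0,0,0,0,0,0,0],[0,0,0,0,0,0,0],[0,0,0,0,0,0,0],[0,0,0,0,0,0,0],[0,0,0,0,0,0,0],[0,0,0,0,0,0,0]]])

```text
t: 22.42
ee_pos: [475.4, -102.9, 317.6]
orientation: [2.046, 2.384, 0.0]
ft_force: [-0.1, -0.5, -0.7]
width: 44.1
```

```bash
python3 ga.py 475.1 -103.3 211.5 6
python3 - <<'E'
from h import *
im=ctrl.get_image("top")
X,Y=300,190; cv2.imwrite("pics/l.png",cv2.resize(im[Y-40:Y+80,X-70:X+80,::-1],None,fx=5,fy=5))
E
```

```text
t 22.72 pos [ 475.14 -103.15  317.65] sd [0.08 0.08 0.03] y [ 0.9885  0.1512 -0.    ] z [-0. -0. -1.] w 43.5 F [-0.4 -0.2  0.4]
tool delta mm [-1.000e-01 -1.000e-01  1.061e+02]
```

View pics/l.png

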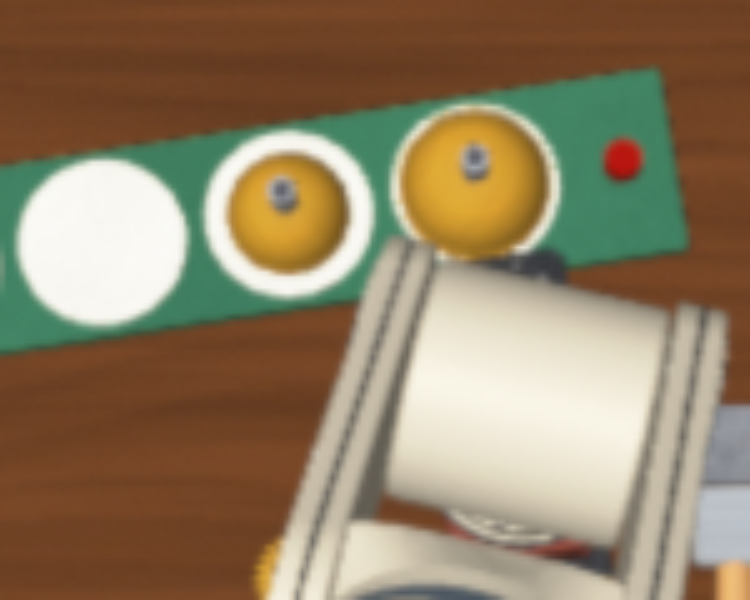

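Bell_2 is centred (crop (289,212) against pad centre (289,214)). Descending on bell_3.

Call:
jog_arm(steps=[[[0,0,0.015,0,0,0,0],[0,0,0.026,0,0,0,0],[0,0,0.026,0,0,0,0],[0,0,0.022,0,0,0,0],[0,0,0.013,0,0,0,0],[0,0,0.004,0,0,0,0],[0,0,0,0,0,0,0],[0,0,0,0,0,0,0],[0,0,0,0,0,0,0],[0,0,0,0,0,0,0],[0,0,0,0,0,0,0],[0,0,0,0,0,0,0]]])

```text
t: 23.77
ee_pos: [475.2, -103.3, 212.3]
orientation: [2.046, 2.382, 0.001]
ft_force: [0.5, 0.2, 0.9]
width: 43.8
```

```bash
python3 ga.py 475.1 -103.3 211.5 5
python3 - <<'E'
from h import *
im=ctrl.get_image("scene"); x,y=proj([[475,-103,40]],"scene")[0].astype(int)
cv2.imwrite("pics/m.png",cv2.resize(im[y-40:y+40,x-50:x+50,::-1],None,fx=6,fy=6))
E
```

```text
t 24.02 pos [ 475.1  -103.29  211.97] sd [0.05 0.01 0.14] y [9.885e-01 1.510e-01 5.000e-04] z [ 5.e-04 -1.e-04 -1.e+00] w 43.8 F [-0.8  0.4 -0.1]
tool delta mm [-0.  -0.   0.5]
```

View pics/m.png

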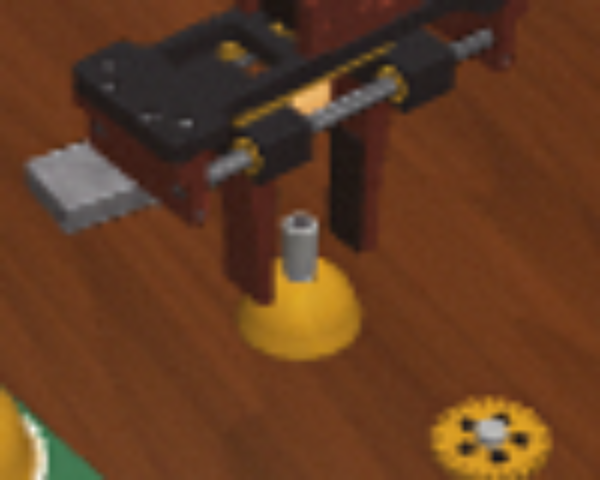

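Call:
jog_arm(steps=[[[0,0,0,0,0,0,0.3],[0,0,0,0,0,0,1],[0,0,0,0,0,0,1],[0,0,0,0,0,0,1],[0,0,0,0,0,0,1],[0,0,0,0,0,0,1]]])

```text
t: 24.57
ee_pos: [475.0, -103.3, 211.6]
orientation: [-2.047, -2.383, 0.0]
ft_force: [0.9, 0.1, -1.2]
width: 13.6
```

```bash
python3 ga.py 619.6 101 321 4
```

```text
t 24.77 pos [ 474.96 -103.26  211.6 ] sd [0.02 0.02 0.01] y [ 9.885e-01  1.510e-01 -2.000e-04] z [-3.e-04  1.e-04 -1.e+00] w 13.1 F [ 0.8 -0.1 -0.7]
tool delta mm [ 180.1  173.8 -109.4]
```

Call:
jog_arm(steps=[[[0,0,-0.008,0,0,0,1],[0,0,-0.02,0,0,0,1],[0,0,-0.027,0,0,0,1],[0,0,-0.027,0,0,0,1],[0,0,-0.02,0,0,0,1],[0,0,-0.008,0,0,0,1],[0.0072,0.007,0,0,0,0,1],[0.0162,0.0156,0,0,0,0,1],[0.0225,0.0217,0,0,0,0,1],[0.0225,0.0217,0,0,0,0,1],[0.0225,0.0217,0,0,0,0,1],[0.0225,0.0217,0,0,0,0,1],[0.0225,0.0217,0,0,0,0,1],[0.0225,0.0217,0,0,0,0,1],[0.0162,0.0156,0,0,0,0,1],[0.0055,0.0054,0,0,0,0,1],[0,0,0,0,0,0,1],[0,0,0,0,0,0,1],[0,0,0,0,0,0,1]]])

```text
t: 26.35
ee_pos: [618.8, 100.2, 320.7]
orientation: [-2.047, -2.382, 0.003]
ft_force: [0.5, 1.5, -0.9]
width: 13.2
```

```bash
python3 ga.py 619.6 101 230.6 10
```

```text
t 26.85 pos [619.34 100.31 321.7 ] sd [0.27 0.3  0.26] y [ 9.887e-01  1.501e-01 -3.000e-04] z [-3.e-04 -1.e-04 -1.e+00] w 13.3 F [-0.  -0.1 -1.4]
tool delta mm [ 0.6  0.4 91.1]
```

Call:
jog_arm(steps=[[[0,0,0.01,0,0,0,1],[0,0,0.022,0,0,0,1],[0,0,0.024,0,0,0,1],[0,0,0.018,0,0,0,1],[0,0,0.011,0,0,0,1],[0,0,0.006,0,0,0,1],[0,0,0,0,0,0,1],[0,0,0,0,0,0,1],[0,0,0,0,0,0,1],[0,0,0,0,0,0,1],[0,0,0,0,0,0,1],[0,0,0,0,0,0,1],[0,0,0,0,0,0,1],[0,0,0,0,0,0,1]]])

```text
t: 28.02
ee_pos: [619.7, 101.0, 231.0]
orientation: [2.047, 2.383, 0.0]
ft_force: [0.2, 0.5, -0.9]
width: 13.7
```

```bash
python3 ga.py 619.6 101 225.8 5
python3 - <<'E'
from h import *
im=ctrl.get_image("scene"); X,Y=317,326
cv2.imwrite(f"pics/n.png",cv2.resize(im[Y-50:Y+30,X-50:X+50,::-1],None,fx=6,fy=6))
E
```

```text
t 28.27 pos [619.65 100.99 230.74] sd [0.02 0.01 0.08] y [9.885e-01 1.510e-01 1.000e-04] z [ 1.e-04  0.e+00 -1.e+00] w 13.4 F [ 0.7  0.3 -1.4]
tool delta mm [ 0.  -0.1  4.9]
```

View pics/n.png

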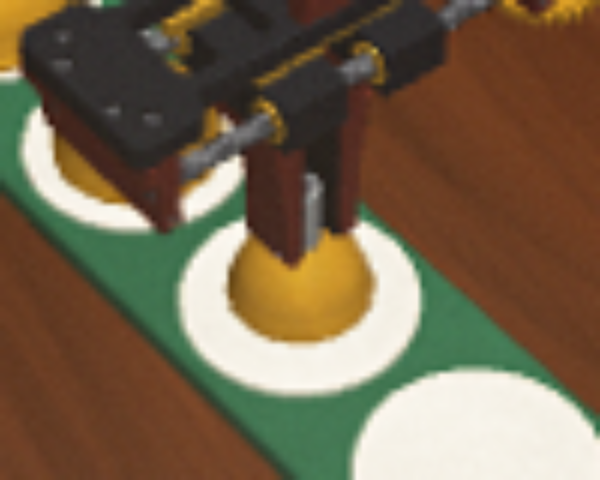

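Bell_3 is over its pad, centred. I lower it and release.

Call:
jog_arm(steps=[[[0,0,0.001,0,0,0,1],[0,0,0.0015,0,0,0,1],[0,0,0.0015,0,0,0,1],[0,0,0.0008,0,0,0,1],[0,0,0,0,0,0,1],[0,0,0,0,0,0,1],[0,0,0,0,0,0,1],[0,0,0,0,0,0,1],[0,0,0,0,0,0,1],[0,0,0,0,0,0,1]]])

```text
t: 29.15
ee_pos: [619.6, 101.0, 225.9]
orientation: [2.047, 2.383, 0.0]
ft_force: [-0.5, 0.2, -0.7]
width: 13.2
```

Call:
jog_arm(steps=[[[0,0,0,0,0,0,0.6],[0,0,0,0,0,0,0.3],[0,0,0,0,0,0,0],[0,0,0,0,0,0,0],[0,0,0,0,0,0,0],[0,0,0,0,0,0,0]]])

```text
t: 29.65
ee_pos: [619.7, 101.0, 225.9]
orientation: [2.047, 2.383, 0.0]
ft_force: [0.3, 0.1, 0.1]
width: 43.5
```

```bash
python3 ga.py 470.3 293.4 313 3
```

```text
t 29.8 pos [619.67 101.   225.91] sd [0.01 0.02 0.01] y [9.885e-01 1.509e-01 1.000e-04] z [ 1.e-04  0.e+00 -1.e+00] w 44.0 F [ 0.5 -0.2 -0.1]
tool delta mm [ 212.7 -118.6  -87.1]
```

Call:
jog_arm(steps=[[[0,0,-0.01,0,0,0,0],[0,0,-0.022,0,0,0,0],[0,0,-0.025,0,0,0,0],[0,0,-0.02,0,0,0,0],[0,0,-0.01,0,0,0,0],[0.0085,-0.0047,0,0,0,0,0],[0.0191,-0.0107,0,0,0,0,0],[0.0266,-0.0148,0,0,0,0,0],[0.0266,-0.0148,0,0,0,0,0],[0.0266,-0.0148,0,0,0,0,0],[0.0266,-0.0148,0,0,0,0,0],[0.0266,-0.0148,0,0,0,0,0],[0.0266,-0.0148,0,0,0,0,0],[0.0191,-0.0107,0,0,0,0,0],[0.0064,-0.0037,0,0,0,0,0],[0,0,0,0,0,0,0],[0,0,0,0,0,0,0],[0,0,0,0,0,0,0],[0,0,0,0,0,0,0],[0,0,0,0,0,0,0]]])

```text
t: 31.47
ee_pos: [470.9, 292.5, 312.8]
orientation: [2.049, 2.382, -0.0]
ft_force: [0.2, -0.3, -0.2]
width: 43.9
```

```bash
python3 ga.py 470.3 293.4 206.5 8
python3 - <<'E'
from h import *
im=ctrl.get_image("top")
X,Y=300,190; cv2.imwrite("pics/o.png",cv2.resize(im[Y-40:Y+80,X-140:X+60,::-1],None,fx=4,fy=4))
im=ctrl.get_image("scene"); print(bellfit(im,"scene",4,471,293.4)[:3])
E
```

```text
t 31.87 pos [470.59 292.96 312.86] sd [0.17 0.24 0.03] y [0.9887 0.1502 0.    ] z [ 0. -0. -1.] w 43.8 F [-0.1 -0.4  0.7]
tool delta mm [  0.5  -0.2 106.4]
(np.float64(471.3386140888931), np.float64(293.3148939213199), np.float64(0.9348242811501597))
```

View pics/o.png

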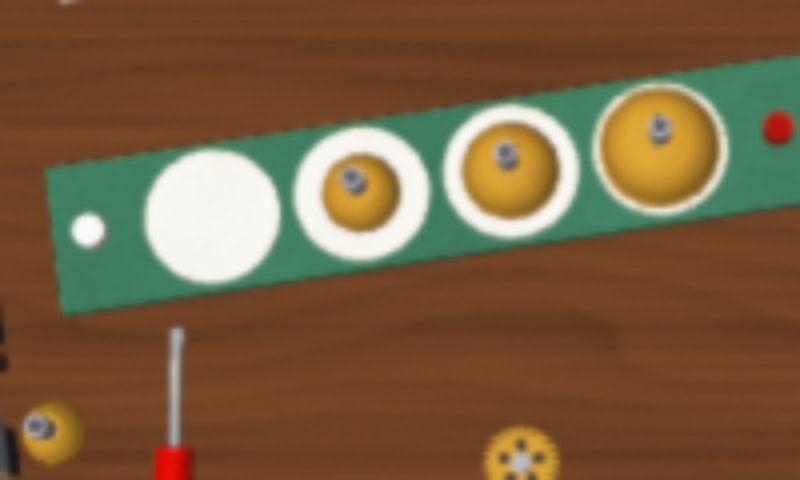

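Three bells are centred on their pads. Descending on bell_4.

Call:
jog_arm(steps=[[[0,0,0.015,0,0,0,0],[0,0,0.026,0,0,0,0],[0,0,0.026,0,0,0,0],[0,0,0.022,0,0,0,0],[0,0,0.013,0,0,0,0],[0,0,0.004,0,0,0,0],[0,0,0,0,0,0,0],[0,0,0,0,0,0,0],[0,0,0,0,0,0,0],[0,0,0,0,0,0,0],[0,0,0,0,0,0,0],[0,0,0,0,0,0,0]]])

```text
t: 32.97
ee_pos: [470.5, 293.5, 207.6]
orientation: [2.047, 2.383, 0.002]
ft_force: [0.0, -0.6, -0.0]
width: 43.3
```

```bash
python3 ga.py 470.3 293.4 206.5 5
python3 - <<'E'
from h import *
im=ctrl.get_image("scene"); x,y=proj([[470,293,40]],"scene")[0].astype(int)
cv2.imwrite("pics/p.png",cv2.resize(im[y-40:y+40,x-50:x+50,::-1],None,fx=6,fy=6))
E
```

```text
t 33.22 pos [470.37 293.39 207.19] sd [0.04 0.03 0.16] y [9.885e-01 1.510e-01 5.000e-04] z [ 4.e-04  3.e-04 -1.e+00] w 43.5 F [-0.7 -0.2 -0.3]
tool delta mm [ 0.  -0.1  0.7]
```

View pics/p.png

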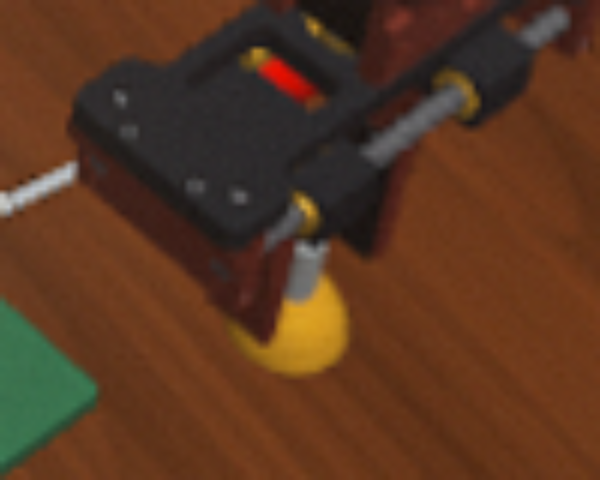

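Call:
jog_arm(steps=[[[0,0,0,0,0,0,0.3],[0,0,0,0,0,0,1],[0,0,0,0,0,0,1],[0,0,0,0,0,0,1],[0,0,0,0,0,0,1],[0,0,0,0,0,0,1]]])

```text
t: 33.77
ee_pos: [470.3, 293.3, 206.9]
orientation: [2.047, 2.383, 0.0]
ft_force: [0.7, -0.1, -0.8]
width: 13.0
```

```bash
python3 ga.py 605.8 194.9 316 4
```

```text
t 33.97 pos [470.25 293.33 206.81] sd [0.01 0.01 0.01] y [ 9.885e-01  1.510e-01 -2.000e-04] z [-2.e-04 -1.e-04 -1.e+00] w 13.0 F [ 0.6  0.6 -0.3]
tool delta mm [-117.8  119.1 -109.2]
```

Call:
jog_arm(steps=[[[0,0,-0.008,0,0,0,1],[0,0,-0.02,0,0,0,1],[0,0,-0.027,0,0,0,1],[0,0,-0.027,0,0,0,1],[0,0,-0.02,0,0,0,1],[0,0,-0.008,0,0,0,1],[-0.0059,0.006,0,0,0,0,1],[-0.0141,0.0143,0,0,0,0,1],[-0.0194,0.0196,0,0,0,0,1],[-0.0194,0.0196,0,0,0,0,1],[-0.0194,0.0196,0,0,0,0,1],[-0.0194,0.0196,0,0,0,0,1],[-0.0141,0.0143,0,0,0,0,1],[-0.0061,0.0061,0,0,0,0,1],[0,0,0,0,0,0,1],[0,0,0,0,0,0,1],[0,0,0,0,0,0,1],[0,0,0,0,0,0,1],[0,0,0,0,0,0,1]]])

```text
t: 35.55
ee_pos: [605.0, 195.7, 316.8]
orientation: [-2.045, -2.384, 0.001]
ft_force: [-0.6, 0.5, -0.2]
width: 12.8
```

```bash
python3 ga.py 605.8 194.9 225.8 8
```

```text
t 35.95 pos [605.54 195.26 317.01] sd [0.2  0.22 0.04] y [9.884e-01 1.516e-01 1.000e-04] z [ 1.e-04  0.e+00 -1.e+00] w 13.4 F [ 0.9 -0.1 -0.7]
tool delta mm [-0.4  0.2 91.2]
```

Call:
jog_arm(steps=[[[0,0,0.01,0,0,0,1],[0,0,0.022,0,0,0,1],[0,0,0.024,0,0,0,1],[0,0,0.018,0,0,0,1],[0,0,0.011,0,0,0,1],[0,0,0.006,0,0,0,1],[0,0,0,0,0,0,1],[0,0,0,0,0,0,1],[0,0,0,0,0,0,1],[0,0,0,0,0,0,1],[0,0,0,0,0,0,1],[0,0,0,0,0,0,1],[0,0,0,0,0,0,1],[0,0,0,0,0,0,1]]])

```text
t: 37.12
ee_pos: [605.8, 194.9, 226.1]
orientation: [2.047, 2.383, 0.0]
ft_force: [0.6, 0.1, -1.3]
width: 13.3
```

```bash
python3 ga.py 605.8 194.9 221.0 5
python3 - <<'E'
from h import *
im=ctrl.get_image("scene"); X,Y=346,355
cv2.imwrite(f"pics/q.png",cv2.resize(im[Y-50:Y+30,X-50:X+50,::-1],None,fx=6,fy=6))
E
```

```text
t 37.37 pos [605.81 194.87 225.94] sd [0.01 0.01 0.08] y [0.9885 0.151  0.    ] z [ 0.  0. -1.] w 13.4 F [-1.  -0.  -1.5]
tool delta mm [ 0.  -0.   4.9]
```

View pics/q.png

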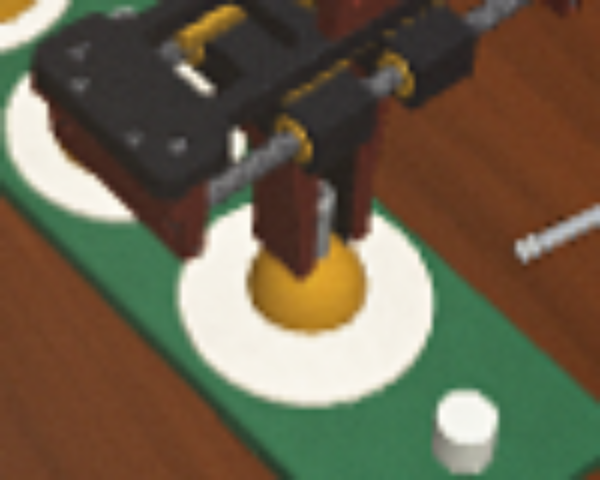

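Call:
jog_arm(steps=[[[0,0,0.001,0,0,0,1],[0,0,0.0015,0,0,0,1],[0,0,0.0015,0,0,0,1],[0,0,0.0008,0,0,0,1],[0,0,0,0,0,0,1],[0,0,0,0,0,0,1],[0,0,0,0,0,0,1],[0,0,0,0,0,0,1],[0,0,0,0,0,0,1],[0,0,0,0,0,0,1]]])

```text
t: 38.25
ee_pos: [605.8, 194.9, 221.1]
orientation: [2.047, 2.383, -0.0]
ft_force: [-0.1, -0.2, -0.5]
width: 12.9
```

Call:
jog_arm(steps=[[[0,0,0,0,0,0,0.6],[0,0,0,0,0,0,0.3],[0,0,0,0,0,0,0],[0,0,0,0,0,0,0],[0,0,0,0,0,0,0],[0,0,0,0,0,0,0],[0,0,-0.01,0,0,0,0],[0,0,-0.022,0,0,0,0],[0,0,-0.025,0,0,0,0],[0,0,-0.025,0,0,0,0],[0,0,-0.02,0,0,0,0],[0.015,-0.015,-0.01,0,0,0,0],[0.025,-0.025,0,0,0,0,0],[0.025,-0.025,0,0,0,0,0],[0.025,-0.025,0,0,0,0,0],[0.025,-0.025,0,0,0,0,0],[0.025,-0.025,0,0,0,0,0],[0.015,-0.015,0,0,0,0,0],[0,0,0,0,0,0,0],[0,0,0,0,0,0,0]]])

```text
t: 39.92
ee_pos: [428.7, 325.3, 333.9]
orientation: [2.044, 2.385, 0.001]
ft_force: [0.2, -1.3, 0.2]
width: 43.8
```

```bash
python3 ga.py 0 0 0 8
python3 - <<'E'
from h import *
im=ctrl.get_image("top"); print([np.round(bellfit(im,"top",k,*p,14)[:3],1) for k,p in {1:(647,-87),2:(632.5,7),3:(618.5,101),4:(604.8,195)}.items()])
cv2.imwrite("pics/r.png",cv2.resize(im[150:240,165:375,::-1],None,fx=3.8,fy=3.8))
im=ctrl.get_image("scene"); cv2.imwrite("pics/s.png",cv2.resize(im[210:410,210:420,::-1],None,fx=2.8,fy=2.8))
E
```

```text
t 40.32 pos [429.97 324.27 333.32] sd [0.23 0.26 0.28] y [9.887e-01 1.501e-01 6.000e-04] z [ 5.e-04  2.e-04 -1.e+00] w 43.9 F [-0.6 -0.1  0.2]
tool delta mm [-256.1 -474.   333. ]
[array([646.2, -86.6,   0.9]), array([631.5,   6.9,   0.8]), array([618.2, 101. ,   0.8]), array([6.027e+02, 1.935e+02, 6.000e-01])]
```

View pics/r.png

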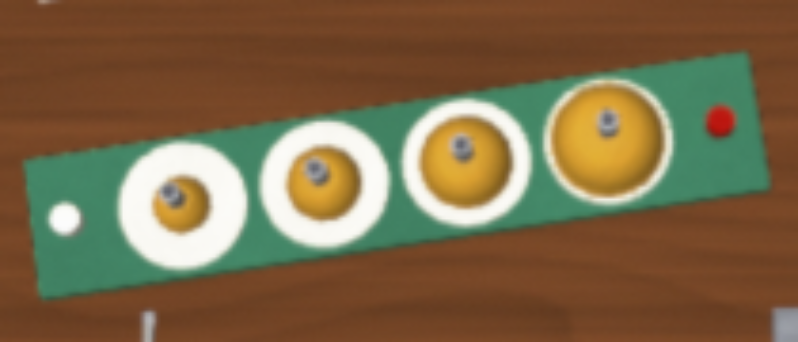

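View pics/s.png

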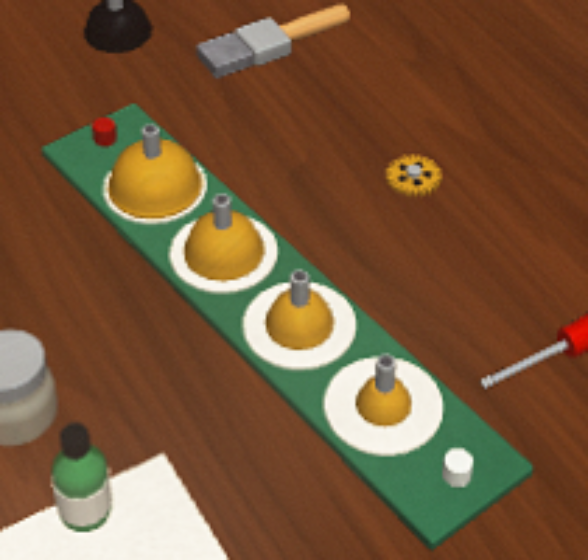

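All four bells stand upright and centred, in order from red to white, and the gripper is clear. I hand it in.

```bash
python3 -c "
from workcell import ctrl
print(ctrl.close_job())"
```

```text
the job is handed in; nothing more can be done
None
```

The four brass bells now stand upright and free on the white pads, largest to smallest from the red peg to the white peg. I carried each one by its stem at about 100 mm, so it stayed above the bells already placed. The job was handed in at about 40 s, and hand-in reports no verdict.

- **Position:** in the last pictures from both cameras every bell looks centred on its pad by eye. The top-camera fit agrees within about 1 mm for bells 1–3.
- **Check that disagreed:** the same fit for bell 4 read about 1.8 mm off (IoU only 0.6). That fit is unreliable because its mask leaves out the grey stem. The enlarged picture and the arm's position at release (605.8, 194.9), against the pad's (605.6, 194.8), show it centred.
- **Other checks:** an earlier scene-camera fit of bell 1 while it was held disagreed with the arm's reading by about 2 mm. The picture after release showed an even white ring, so I left it. The force readings I took stayed within a few newtons, and the gripper was well clear at hand-in.

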